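# Sort the iced gingerbread boots into their trays

## Robot

A 6-joint arm with a two-finger parallel gripper is mounted at the origin on the work surface. World frame = base frame: x ahead of the robot, y to its left, z up, the work surface at z = 0. Lengths are in mm, angles in rad, forces in N, time in s.
With the tool pointing down it reaches from about 325 to 1000 mm from the base axis. Payload 5.1 kg.
Tool frame: the origin (TCP) lies between the finger pads; the fingertips stand 22 mm ahead of it and the grasp point (between the pads) lies 3 mm ahead of it; z points along the fingers, y is the line along which they close (so a half turn about z gives the same grasp; the last joint's range is limited). The gripper opens to 85 mm and grips with 20 to 120 N. Pads are 22 mm wide; open, the fingers measure 114 mm over their backs; the gripper's body (76 mm by 85 mm) begins 54 mm behind the grasp point. The pads swing forward as they close: fully open they stand 13 mm farther back than shut.
Start: joints at [-1.355, 0.124, 1.65, -0, 1.367, -0.083], TCP at [191.31, -621.197, 229.922] pointing down, gripper open.
Joint ranges: [-2.61, 2.61], [-1.02, 2.33], [0.03, 2.71], [-1.35, 4.49], [0.32, 2.68], [-2.91, 2.91]. Speed limits (rad/s): [2.57, 2.57, 3.14, 3.14, 3.14, 3.14].

## Interface

Orientations are given as a unit quaternion [x, y, z, w].
In Python, from rig import arm, optics gives the robot as it stands.
- The arm moves only by the tool carry_out, never from a script. Its argument "deltas" is a list of rows, each an object of numbers: "gripper": the finger opening in mm, from 0 to 85.4; "x", "y", "z": the shift along the tool's x, y, z as a fraction of full scale; "roll": the turn about the tool's z as a fraction of full scale. A call has 1 to 12 rows; each row shifts and turns the commanded pose from where the row before left it, along the tool's axes as they then stand; what a row does not reach is not made up. Full scale, the value 1, is 0.025 m for a shift and 180 degrees for a turn. A row lasts 1/8 s, in which the tool goes at most 62.5 mm and 10.7 degrees, less where a joint would pass 70% of its speed; a pose out of reach is approached as far as the arm can. A call with a number of a shift or a turn outside -1 to 1 is refused whole. A call with a gripper value outside its range is refused whole. The fingers move at their own pace and stop on an object; the grip force is fixed at half the most. Time passes only in rows, so rows that do not move let the fingers close. It gives the time, the measured TCP pose, the force, the opening and the grip force at its end, in the units of the state.
- arm.state(): the state, without advancing time (a new reading comes with each control period).
- optics.snapshot(name): name is "side" or "top" or "wrist"; returns (picture, depth): 384x512x3 uint8, red, green, blue; 384x512 float32, mm along the optical axis (not along the pixel's ray), 0 where there is no reading.
- optics.camera_info(name): a dict with "K" (3x3 intrinsics, pixels), "R" (3x3) and "t" (3): a world point X has camera coordinates R X + t; the wrist camera has in their place "tool_from_camera" (4x4, takes a point from camera to tool coordinates, whose origin is the TCP and whose axes are the flange's). Camera axes: x right, y down, z forward; pixel columns grow to the right and rows downward; lengths in mm; the calibration is good to about 2 mm. A picture is of the moment at which its call begins: read the wrist's pose just before it. camera_info takes no time and is no camera call.
- arm.finish_job(): hands the job in; it is judged then, once.
The state is a dict: "t": time; "joints": joint angles; "dq": joint speeds; "joint_efforts": joint torques, N m; "tool_pos": TCP position; "eef_rot": TCP orientation; "wrist_force": force on the tool from outside, world axes, zero at the start; "torque": the same for the moment, N m; "width": finger opening in mm; "grip_force": force on a finger pad.
Only numpy, scipy, OpenCV 4.12 (cv2) and the standard library are available. Lean on these libraries where they do the work, as an engineer would, in place of code of your own. Each camera call takes 0.05 s, during which the arm holds its last target. There are 200 camera calls.

## Task

Put each of the four iced gingerbread boots into its own tray: seen from above with the cuff at the top, boots whose toe points left go into the blue trays and boots whose toe points right into the yellow ones, the white-iced boot of each kind in the tray with the white centre and the red-iced boot in the tray with the red centre. Each boot must lie flat on the floor of its tray, iced face up, no part of it resting on the rim; leave the two un-iced biscuits where they are.

Things in the scene. Friction and masses are not known exactly. Their poses are not given: they have to be found in the camera images.
- boot_left_white: brown boot-shaped (L) biscuit, white icing on its upper face (cuff band, sole, toe), toe to the LEFT seen from above, cuff at top. 76 mm sole to cuff, 58 heel to toe, 16 thick, 60 g. Origin: middle of that outline, underside. +x to cuff, +y to toe, +z up. Shaft 34 mm wide, centre line y=-12 mm, x=-38..38; foot x=-38..-8, to y=+29. Grip across the shaft (along y) at x=+10, y=-12.
- boot_left_red: brown boot-shaped (L) biscuit, red icing on its upper face (cuff band, sole, toe), toe to the LEFT seen from above, cuff at top. 76 mm sole to cuff, 58 heel to toe, 16 thick, 60 g. Origin: middle of that outline, underside. +x to cuff, +y to toe, +z up. Shaft 34 mm wide, centre line y=-12 mm, x=-38..38; foot x=-38..-8, to y=+29. Grip across the shaft (along y) at x=+10, y=-12.
- boot_right_white: brown boot-shaped (L) biscuit, white icing on its upper face (cuff band, sole, toe), toe to the RIGHT seen from above, cuff at top. 76 mm sole to cuff, 58 heel to toe, 16 thick, 60 g. Origin: middle of that outline, underside. +x to cuff, -y to toe, +z up. Shaft 34 mm wide, centre line y=+12 mm, x=-38..38; foot x=-38..-8, to y=-29. Grip across the shaft (along y) at x=+10, y=+12.
- boot_right_red: brown boot-shaped (L) biscuit, red icing on its upper face (cuff band, sole, toe), toe to the RIGHT seen from above, cuff at top. 76 mm sole to cuff, 58 heel to toe, 16 thick, 60 g. Origin: middle of that outline, underside. +x to cuff, -y to toe, +z up. Shaft 34 mm wide, centre line y=+12 mm, x=-38..38; foot x=-38..-8, to y=-29. Grip across the shaft (along y) at x=+10, y=+12.
- tray_blue_white: fixed round shallow blue tray with a white disc (92 mm across) in the middle of its floor. Outer diameter 132 mm, inner 124; rim top 12 mm and floor 4 mm above the table. Origin: centre, at table height; +z up. A boot fits flat inside in any direction, about 14 mm to spare all round when its origin is over the tray's centre.
- tray_blue_red: fixed round shallow blue tray with a red disc (92 mm across) in the middle of its floor. Outer diameter 132 mm, inner 124; rim top 12 mm and floor 4 mm above the table. Origin: centre, at table height; +z up. A boot fits flat inside in any direction, about 14 mm to spare all round when its origin is over the tray's centre.
- tray_yellow_white: fixed round shallow yellow tray with a white disc (92 mm across) in the middle of its floor. Outer diameter 132 mm, inner 124; rim top 12 mm and floor 4 mm above the table. Origin: centre, at table height; +z up. A boot fits flat inside in any direction, about 14 mm to spare all round when its origin is over the tray's centre.
- tray_yellow_red: fixed round shallow yellow tray with a red disc (92 mm across) in the middle of its floor. Outer diameter 132 mm, inner 124; rim top 12 mm and floor 4 mm above the table. Origin: centre, at table height; +z up. A boot fits flat inside in any direction, about 14 mm to spare all round when its origin is over the tray's centre.
- slab_biscuit: loose dark-brown rectangular biscuit with a raised flower, 72 mm (x) by 48 mm (y), 14 mm thick, no icing; not part of the job, leave it. Origin: centre of its underside; +z up.
- round_biscuit: loose dark-brown round biscuit with a ring of dots, 64 mm across, 14 mm thick, no icing; not part of the job, leave it. Origin: centre of its underside; +z up.
Things that resemble listed ones, but are neither listed nor needed, are in the scene too. What is shaped like the boot_left_white but purple is not meant.

How it is judged (in metres and radians):
At the end, for the whole second after the job is handed in: Each boot is at rest in its own tray (toe-left blue, toe-right yellow; icing and tray centre of one colour), origin within 30 mm of the tray's centre seen from above, underside less than 8 mm above the table, iced face up and level within 0.08 rad (horizontal distance between boot_left_white and tray_blue_white below 0.03 m and z of boot_left_white in the frame of tray_blue_white below 0.008 m and angle between each of boot_left_white, boot_left_red, boot_right_white, boot_right_red's own z axis and vertical below 0.08 rad and linear speed of each of boot_left_white, boot_left_red, boot_right_white, boot_right_red below 0.02 m/s and angular speed of each of boot_left_white, boot_left_red, boot_right_white, boot_right_red below 0.2 rad/s and horizontal distance between boot_left_red and tray_blue_red below 0.03 m and z of boot_left_red in the frame of tray_blue_red below 0.008 m and horizontal distance between boot_right_white and tray_yellow_white below 0.03 m and z of boot_right_white in the frame of tray_yellow_white below 0.008 m and horizontal distance between boot_right_red and tray_yellow_red below 0.03 m and z of boot_right_red in the frame of tray_yellow_red below 0.008 m); the robot touches nothing.
It fails at once if the slab biscuit is moved more than 20 mm (distance of slab_biscuit from where it was at the start of the episode above 0.02 m).
It fails at once if the round biscuit is moved more than 20 mm (distance of round_biscuit from where it was at the start of the episode above 0.02 m).
It also fails if it takes over 96 s, if anything falls off the work surface, if the arm or the gripper's body presses on something with over 40 N, if the wrist force passes 120 N, or if a joint passes its speed limit or range.

## Working session

There is one attempt and no reset: what is moved stays moved. The work goes in short steps, Python scripts to look and compute and a tool call to move; the robot and the scene stay as the last step left them, time stands still between calls to the robot, and variables do not carry over. Pictures are saved under pics/ and viewed, at most 14 in all, crops included, and the job is handed in when it is done.

Besides the shell and the picture viewer there is one more tool, called after "Request:" as name(argument=value, ...) on one line, values as JSON. carry_out: Moves the arm, as the interface text tells. Shift numbers are shares of 0.025 m and turn numbers shares of 180 degrees, none past 1 either way. Its arguments: {"type":"object","properties":{"deltas":{"type":"array","items":{"type":"object","properties":{"gripper":{"type":"number"},"x":{"type":"number","minimum":-1,"maximum":1},"y":{"type":"number","minimum":-1,"maximum":1},"z":{"type":"number","minimum":-1,"maximum":1},"roll":{"type":"number","minimum":-1,"maximum":1}}}}},"required":["deltas"]}

```bash
mkdir -p pics; cat > h.py <<'E'
import numpy as np, cv2
from rig import arm, optics
from scipy.spatial.transform import Rotation as Ro
def snap(n,f):
    p,d=optics.snapshot(n); cv2.imwrite('pics/'+f+'.png',p[:,:,::-1]); np.savez('pics/'+f+'.npz',p=p,d=d); return p,d
def world(n,d,st=None):
    i=optics.camera_info(n);K=np.array(i['K']);v,u=np.mgrid[:d.shape[0],:d.shape[1]]
    c=np.stack([(u-K[0,2])/K[0,0]*d,(v-K[1,2])/K[1,1]*d,d],-1)
    if n=='wrist':
        T=np.array(i['tool_from_camera']);c=c@T[:3,:3].T+T[:3,3]
        return c@Ro.from_quat(st['eef_rot']).as_matrix().T+st['tool_pos']
    return (c-np.array(i['t']))@np.array(i['R'])
E
python3 - <<'E'
from h import *
s=arm.state();print({k:np.round(v,3) for k,v in s.items()})
for n in('top','side'):
    p,d=snap(n,n+'0');W=world(n,d);print(n,W[::96,::128].round().tolist())
    i=optics.camera_info(n);print(-np.array(i['R']).T@i['t'])
print(optics.camera_info('wrist'))
a=cv2.imread('pics/top0.png');b=cv2.imread('pics/side0.png')
cv2.imwrite('pics/top0b.png',cv2.resize(a,(800,600)))
E
```

```text
{'t': np.float64(0.0), 'joints': array([-1.355,  0.124,  1.652,  0.   ,  1.367, -0.083]), 'dq': array([-0.002,  0.001,  0.001, -0.001,  0.   ,  0.   ]), 'joint_efforts': array([-1.0000e-03, -4.2362e+01, -3.6545e+01, -0.0000e+00,  7.0000e-03,
        0.0000e+00]), 'tool_pos': array([ 191.192, -620.602,  228.664]), 'eef_rot': array([ 0.989,  0.149, -0.   , -0.001]), 'wrist_force': array([ 0.473, -0.406, -0.156]), 'torque': array([-0.012, -0.015, -0.028]), 'grip_force': np.float64(0.0), 'width': np.float64(85.828)}
top [[[963.0, 667.0, 2.0], [1442.0, 554.0, -751.0], [1456.0, -19.0, -746.0], [1476.0, -599.0, -750.0]], [[653.0, 568.0, 127.0], [708.0, 317.0, 1.0], [718.0, -11.0, -2.0], [726.0, -343.0, -1.0]], [[449.0, 600.0, 30.0], [460.0, 304.0, -2.0], [465.0, -14.0, 11.0], [473.0, -336.0, 2.0]], [[222.0, 596.0, -4.0], [228.0, 285.0, 17.0], [231.0, -19.0, -5.0], [237.0, -329.0, 1.0]]]
[ 297.06585564   12.70157423 1088.8621427 ]
side [[[-1103.0, 2367.0, -99.0], [-17.0, 1276.0, 120.0], [548.0, 1117.0, 137.0], [1657.0, 2354.0, -196.0]], [[33.0, -37.0, 295.0], [65.0, 556.0, 1.0], [480.0, 499.0, 3.0], [888.0, 451.0, 1.0]], [[-35.0, -57.0, 125.0], [139.0, 67.0, 0.0], [429.0, 32.0, 1.0], [716.0, -2.0, 1.0]], [[-45.0, -170.0, 0.0], [179.0, -195.0, -1.0], [402.0, -221.0, 0.0], [623.0, -246.0, 1.0]]]
[ 367.19810015 -592.45893582  547.41984471]
{'K': array([[274.08654179,   0.        , 256.83196907],
       [  0.        , 274.08654179, 190.99458414],
       [  0.        ,   0.        ,   1.        ]]), 'tool_from_camera': array([[ 3.39858541e-04, -9.48882421e-01, -3.15629586e-01,
         8.27511149e+01],
       [ 9.99999926e-01,  2.65400859e-04,  2.78884838e-04,
        -6.95378703e-01],
       [-1.80860557e-04, -3.15629658e-01,  9.48882441e-01,
        -1.44441631e+02],
       [ 0.00000000e+00,  0.00000000e+00,  0.00000000e+00,
         1.00000000e+00]])}
```

View pics/top0b.png

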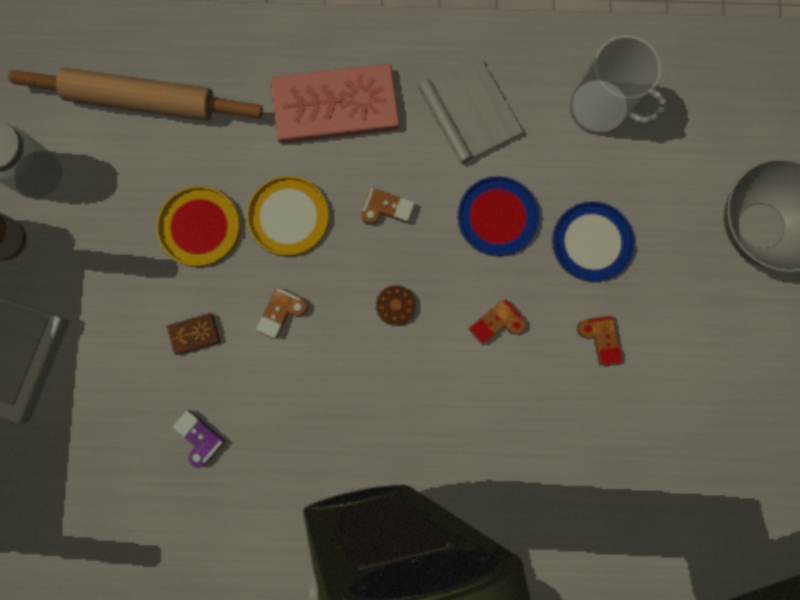

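View pics/side0.png

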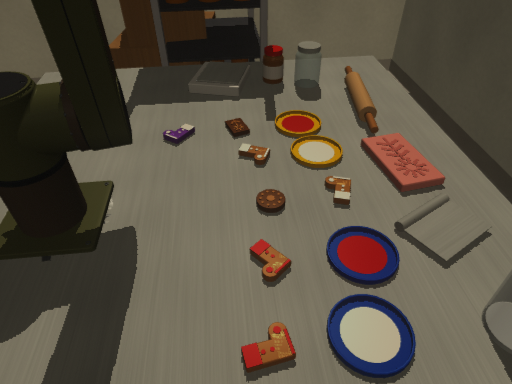

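The top view (800x600) shows these boots:
- White-iced, cuff right, toe down at (388,205): toe-right.
- White-iced, cuff down-left, toe right at (283,312): toe-left.
- Red-iced, cuff down-left, toe down-right at (498,322): toe-left.
- Red-iced, cuff down, toe left at (602,338): toe-right.

The trays are yellow/red (199,226), yellow/white (289,216), blue/red (499,216) and blue/white (594,241). The side view agrees. Next I fit the poses from both cameras.

```bash
cat >> h.py <<'E'
from scipy.optimize import minimize
L=np.array([[38,-29],[38,5],[-8,5],[-8,29],[-38,29],[-38,-29]],float)
def fitL(P,left,th0=None):
    """P: Nx2 top-face points -> x,y,theta of boot frame, mean dist error"""
    poly=(L*([1,1] if left else [1,-1]))
    c=np.array([cv2.moments(poly.astype(np.float32))[k]/cv2.moments(poly.astype(np.float32))['m00'] for k in('m10','m01')])
    m=P.mean(0)
    g=np.mgrid[-38:38.1:3,-29:29.1:3].reshape(2,-1).T
    pf=(poly*10).astype(np.int32)
    g=np.array([q for q in g if cv2.pointPolygonTest(poly.astype(np.float32),tuple(map(float,q)),False)>=0])
    from scipy.spatial import cKDTree
    t=cKDTree(P); gt=cKDTree(g)
    def R(a): return np.array([[np.cos(a),-np.sin(a)],[np.sin(a),np.cos(a)]])
    def cost(v):
        A=R(v[2]); d1=t.query(g@A.T+v[:2])[0]; d2=gt.query((P-v[:2])@A)[0]
        return (np.minimum(d1,15)**2).mean()+(np.minimum(d2,15)**2).mean()
    best=min((minimize(cost,[*(m-R(a)@c),a],method='Nelder-Mead') for a in (np.arange(0,2*np.pi,np.pi/4) if th0 is None else [th0])),key=lambda r:r.fun)
    return best.x,best.fun
def near(W,xy,r,zlo,zhi):
    k=(np.hypot(W[...,0]-xy[0],W[...,1]-xy[1])<r)&(W[...,2]>zlo)&(W[...,2]<zhi); return k
E
python3 - <<'E'
from h import *
D={n:np.load(f'pics/{n}0.npz') for n in('top','side')}
Ws={n:world(n,D[n]['d']) for n in D}
px={'RW':(388,205,0),'LW':(283,312,1),'LR':(498,322,1),'RR':(602,338,0)}
for k,(u,v,l) in px.items():
    c=Ws['top'][int(v*.64),int(u*.64)]
    for n in D:
        W=Ws[n]
        m=near(W,c,62,9,30); 
        if k=='RW': pass
        P=W[m]; z=np.median(P[:,2]); x,f=fitL(P[P[:,2]>z-3][:,:2],l)
        print(k,n,m.sum(),'z',z.round(1),x[:2].round(1),np.degrees(x[2]).round(1)%360,'cost',round(f,2))
tp={'YR':(199,226),'YW':(289,216),'BR':(499,216),'BW':(594,241)}
for k,(u,v) in tp.items():
    c=Ws['top'][int(v*.64),int(u*.64)]
    for n in D:
        W=Ws[n]; h=cv2.cvtColor(D[n]['p'],cv2.COLOR_RGB2HSV)
        hu=h[...,0];m=near(W,c,80,-5,25)&(h[...,1]>120)&(h[...,2]>50)&(((hu>18)&(hu<35)) if k[0]=='Y' else (hu>105)&(hu<130))
        P=W[m][:,:2].astype(np.float32); (cx,cy),r=cv2.minEnclosingCircle(P)
        fl=near(W,(cx,cy),40,-10,25)
        print(k,n,m.sum(),round(cx,1),round(cy,1),'r',round(r,1),'floor',np.median(W[fl][:,2]).round(1),'rim',np.percentile(W[m][:,2],90).round(1))
for k,(u,v) in {'slab':(194,333),'round':(396,305),'purple':(198,440)}.items(): print(k,Ws['top'][int(v*.64),int(u*.64)].round())
E
```

```text
RW top 498 z 16.0 [610.2  10.5] 249.3 cost 3.62
RW side 482 z 17.3 [608.5   8.6] 247.5 cost 3.86
LW top 534 z 15.8 [435.9 170.7] 159.0 cost 3.46
LW side 365 z 17.0 [435.1 167.5] 159.0 cost 4.77
LR top 526 z 16.1 [ 425.9 -168.8] 132.7 cost 3.47
LR side 857 z 17.3 [ 424.1 -170.7] 132.5 cost 3.05
RR top 539 z 16.0 [ 405.3 -328.8] 189.5 cost 3.67
RR side 1514 z 17.5 [ 405.4 -330.6] 188.4 cost 2.42
YR top 1140 585.9 306.0 r 74.2 floor 3.7 rim 11.4
YR side 379 581.2 311.2 r 79.6 floor 5.1 rim 12.8
YW top 1138 601.3 176.7 r 73.1 floor 3.9 rim 11.8
YW side 578 601.5 175.8 r 75.2 floor 5.2 rim 13.0
BR top 930 608.2 -172.3 r 67.5 floor 4.0 rim 11.7
BR side 1210 606.6 -171.1 r 66.2 floor 5.5 rim 13.3
BW top 949 568.1 -324.0 r 66.0 floor 4.2 rim 12.1
BW side 2298 568.2 -324.9 r 66.4 floor 5.6 rim 13.3
slab [406. 304.  20.]
round [457.  -7.  13.]
purple [244. 291.  14.]
```

```bash
cat >> h.py <<'E'
def plan(x=None,y=None,z=None,psi=None):
    """shift (after the turn) in row units of 25 mm, turn in units of 180 deg"""
    s=arm.state();M=Ro.from_quat(s['eef_rot']).as_matrix();p=np.array(s['tool_pos'])
    p0=np.degrees(np.arctan2(M[1,0],M[0,0])); psi=p0 if psi is None else psi
    a=np.radians(psi);X=np.array([np.cos(a),np.sin(a)]);Y=np.array([np.sin(a),-np.cos(a)])
    t=np.array([p[0] if x is None else x,p[1] if y is None else y])-p[:2]
    dz=0 if z is None else p[2]-z
    print('t',round(s['t'],2),'at',p.round(1),'psi',p0.round(1),'F',np.round(s['wrist_force'],1),'w',round(s['width'],1),'| roll',round(-((psi-p0+180)%360-180)/180,4),'x %.3f y %.3f z %.3f'%(t@X/25,t@Y/25,dz/25))
def grip(v,left):
    a=v[2];g=np.array([10,-12 if left else 12]);return v[:2]+[np.cos(a)*g[0]-np.sin(a)*g[1],np.sin(a)*g[0]+np.cos(a)*g[1]]
E
python3 - <<'E'
from h import *
for n,v,l in (('RR',(405.4,-329.7,189),0),('LR',(425,-169.8,132.6),1),('LW',(435.5,169,159),1),('RW',(609.5,9.5,248.5),0)):
    print(n,grip([v[0],v[1],np.radians(v[2])],l).round(1))
g=grip([405.4,-329.7,np.radians(189)],0); plan(*g,130,9)
E
```

```text
Traceback (most recent call last):
AttributeError: 'list' object has no attribute 'round'. Did you mean: 'count'?
```

```bash
sed -i 's/return v\[:2\]+\[np.cos/return np.array(v[:2])+[np.cos/' h.py
python3 - <<'E'
from h import *
for n,v,l in (('RR',(405.4,-329.7,189),0),('LR',(425,-169.8,132.6),1),('LW',(435.5,169,159),1),('RW',(609.5,9.5,248.5),0)):
    print(n,grip([v[0],v[1],np.radians(v[2])],l).round(1))
g=grip([405.4,-329.7,np.radians(189)],0); plan(*g,130,9)
E
```

```text
RR [ 397.4 -343.1]
LR [ 427.1 -154.3]
LW [430.5 183.8]
RW [617.   -4.2]
t 0.1 at [ 191.2 -620.7  228.8] psi 17.1 F [ 0.1  0.  -0.4] w 85.4 | roll 0.0451 x 9.885 y -9.675 z 3.951
```

Request:
carry_out(deltas=[{"roll":0.045,"gripper":60},{"x":0.99,"y":-0.97,"z":0.4,"gripper":60},{"x":0.99,"y":-0.97,"z":0.4,"gripper":60},{"x":0.99,"y":-0.97,"z":0.4,"gripper":60},{"x":0.99,"y":-0.97,"z":0.4,"gripper":60},{"x":0.99,"y":-0.97,"z":0.4,"gripper":60},{"x":0.99,"y":-0.97,"z":0.4,"gripper":60},{"x":0.99,"y":-0.97,"z":0.4,"gripper":60},{"x":0.99,"y":-0.97,"z":0.4,"gripper":60},{"x":0.99,"y":-0.97,"z":0.4,"gripper":60},{"x":0.99,"y":-0.97,"z":0.4,"gripper":60},{"gripper":60}])

```text
invalid input at $.deltas[0]: expected keys gripper, x, y, z, roll
```

```bash
cat >> h.py <<'E'
def look(f,c,left,psi=None):
    s=arm.state();p,d=snap('wrist',f);W=world('wrist',d,s)
    m=near(W,c,62,9,30);P=W[m];z=np.median(P[:,2]);v,e=fitL(P[abs(P[:,2]-z)<3][:,:2],left)
    g=grip(v,left);th=np.degrees(v[2])%360
    print(f,m.sum(),'ztop',z.round(1),'origin',v[:2].round(1),'th',th.round(1),'cost',round(e,2),'grip',g.round(1));return v,g,th,W,p
def tray(W,p,c,yellow):
    h=cv2.cvtColor(p,cv2.COLOR_RGB2HSV);hu=h[...,0]
    m=near(W,c,80,7,16)&(h[...,1]>120)&(((hu>18)&(hu<35)) if yellow else (hu>105)&(hu<130))
    P=W[m];q=np.linalg.lstsq(np.c_[2*P[:,:2],np.ones(len(P))],(P[:,:2]**2).sum(1),rcond=None)[0]
    print('tray',m.sum(),q[:2].round(1),'r',np.sqrt(q[2]+q[:2]@q[:2]).round(1),'floor',np.median(W[near(W,q[:2],35,-5,15)][:,2]).round(1))
E
python3 - <<'E'
from h import *
D=np.load('pics/top0.npz');W=world('top',D['d'])
for c,y in (((586,306),1),((601,176),1),((607,-172),0),((568,-324),0)): tray(W,D['p'],c,y)
v,g,th,W,p=look('w1',(405,-330),0)
plan(*g,25,th-180)
E
```

```text
tray 337 [580.2 307.9] r 64.4 floor 3.7
tray 334 [598.4 173.7] r 64.2 floor 3.9
tray 253 [ 606.5 -170.2] r 62.0 floor 4.0
tray 266 [ 567.9 -323.6] r 62.2 floor 4.1
  return _methods._mean(a, axis=axis, dtype=dtype,
  ret = ret.dtype.type(ret / rcount)
h.py:19: RuntimeWarning: Mean of empty slice.
  m=P.mean(0)
  ret = um.true_divide(
Traceback (most recent call last):
  File "h.py", line 45, in look
    m=near(W,c,62,9,30);P=W[m];z=np.median(P[:,2]);v,e=fitL(P[abs(P[:,2]-z)<3][:,:2],left)
                                                       ~~~~^^^^^^^^^^^^^^^^^^^^^^^^^^^^^^^
  File "h.py", line 29, in fitL
    best=min((minimize(cost,[*(m-R(a)@c),a],method='Nelder-Mead') for a in (np.arange(0,2*np.pi,np.pi/4) if th0 is None else [th0])),key=lambda r:r.fun)
  File "h.py", line 29, in <genexpr>
    best=min((minimize(cost,[*(m-R(a)@c),a],method='Nelder-Mead') for a in (np.arange(0,2*np.pi,np.pi/4) if th0 is None else [th0])),key=lambda r:r.fun)
              ~~~~~~~~^^^^^^^^^^^^^^^^^^^^^^^^^^^^^^^^^^^^^^^^^^^
  File "h.py", line 27, in cost
    A=R(v[2]); d1=t.query(g@A.T+v[:2])[0]; d2=gt.query((P-v[:2])@A)[0]
                  ~~~~~~~^^^^^^^^^^^^^
  File "scipy/spatial/_ckdtree.pyx", line 794, in scipy.spatial._ckdtree.cKDTree.query
ValueError: 'x' must be finite, check for nan or inf values
```

View pics/w1.png

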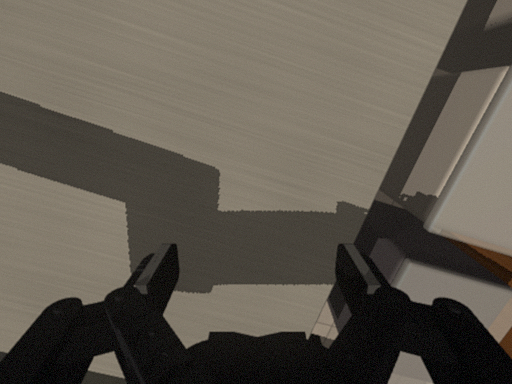

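The arm hasn't moved because each row needs all five keys. This view shows only the table, with the fingers along the bottom. Retrying with complete rows.

Request:
carry_out(deltas=[{"roll":0.045,"x":0,"y":0,"z":0,"gripper":60},{"x":0.99,"y":-0.97,"z":0.4,"roll":0,"gripper":60},{"x":0.99,"y":-0.97,"z":0.4,"roll":0,"gripper":60},{"x":0.99,"y":-0.97,"z":0.4,"roll":0,"gripper":60},{"x":0.99,"y":-0.97,"z":0.4,"roll":0,"gripper":60},{"x":0.99,"y":-0.97,"z":0.4,"roll":0,"gripper":60},{"x":0.99,"y":-0.97,"z":0.4,"roll":0,"gripper":60},{"x":0.99,"y":-0.97,"z":0.4,"roll":0,"gripper":60},{"x":0.99,"y":-0.97,"z":0.4,"roll":0,"gripper":60},{"x":0.99,"y":-0.97,"z":0.4,"roll":0,"gripper":60},{"x":0.99,"y":-0.97,"z":0.4,"roll":0,"gripper":60},{"x":0,"y":0,"z":0,"roll":0,"gripper":60}])

```text
t: 1.65
tool_pos: [397.9, -340.7, 128.5]
eef_rot: [0.997, 0.08, -0.001, -0.001]
wrist_force: [-0.6, 0.3, -0.3]
width: 59.8
grip_force: 0.0
```

```bash
python3 - <<'E'
from h import *
v,g,th,W,p=look('w2',(405,-330),0)
tray(W,p,(568,-324),0)
plan(*g,25,th-180)
E
```

```text
w2 3337 ztop 16.6 origin [ 406.3 -327.5] th 188.7 cost 2.11 grip [ 398.3 -340.9]
tray 1097 [ 568.  -322.5] r 62.7 floor 4.7
t 1.7 at [ 397.7 -342.   129.3] psi 9.1 F [1.  0.6 0.2] w 60.0 | roll 0.0026 x 0.029 y -0.043 z 4.171
```

View pics/w2.png

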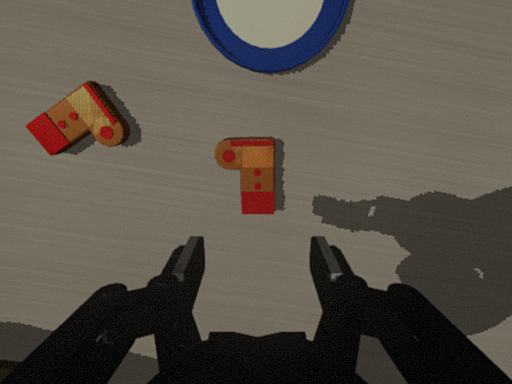

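The boot is centred between the fingers: cuff at (258,203), toe at (228,155). Its top measures 16.6 mm, which fits the text. Descending to grasp it.

Request:
carry_out(deltas=[{"x":0.03,"y":-0.04,"z":0.9,"roll":0,"gripper":60},{"x":0,"y":0,"z":0.9,"roll":0,"gripper":60},{"x":0,"y":0,"z":0.9,"roll":0,"gripper":60},{"x":0,"y":0,"z":0.9,"roll":0,"gripper":60},{"x":0,"y":0,"z":0.53,"roll":0,"gripper":60},{"x":0,"y":0,"z":0,"roll":0,"gripper":60},{"x":0,"y":0,"z":0,"roll":0,"gripper":15},{"x":0,"y":0,"z":0,"roll":0,"gripper":15},{"x":0,"y":0,"z":0,"roll":0,"gripper":15},{"x":0,"y":0,"z":0,"roll":0,"gripper":15}])

```text
t: 2.95
tool_pos: [398.5, -341.9, 27.0]
eef_rot: [0.997, 0.079, 0.0, 0.0]
wrist_force: [0.0, -0.2, -1.0]
width: 14.8
grip_force: 0.0
```

```bash
python3 - <<'E'
from h import *
plan()
E
```

```text
t 2.95 at [ 398.5 -341.9   27. ] psi 9.0 F [ 0.  -0.2 -1. ] w 14.8 | roll -0.0 x 0.000 y 0.000 z 0.000
```

The gripper closed to 14.8 mm with no force, so it missed. Looking.

Request:
carry_out(deltas=[{"x":0,"y":0,"z":0,"roll":0,"gripper":60},{"x":0,"y":0,"z":0,"roll":0,"gripper":60},{"x":0,"y":0,"z":-0.9,"roll":0,"gripper":60},{"x":0,"y":0,"z":-0.9,"roll":0,"gripper":60},{"x":0,"y":0,"z":-0.9,"roll":0,"gripper":60},{"x":0,"y":0,"z":-0.9,"roll":0,"gripper":60},{"x":0,"y":0,"z":0,"roll":0,"gripper":60}])

```text
t: 3.82
tool_pos: [399.4, -342.9, 118.8]
eef_rot: [0.997, 0.079, 0.001, 0.002]
wrist_force: [0.0, 0.2, -0.1]
width: 60.2
grip_force: 0.0
```

```bash
python3 - <<'E'
from h import *
v,g,th,W,p=look('w3',(405,-330),0)
plan(*g,25,th-180)
E
```

```text
w3 3522 ztop 16.7 origin [ 407.  -327.3] th 188.0 cost 2.14 grip [ 398.7 -340.6]
t 3.88 at [ 398.6 -342.1  117.1] psi 9.0 F [-0.5  0.5 -1. ] w 60.0 | roll 0.0059 x 0.011 y -0.060 z 3.686
```

View pics/w3.png

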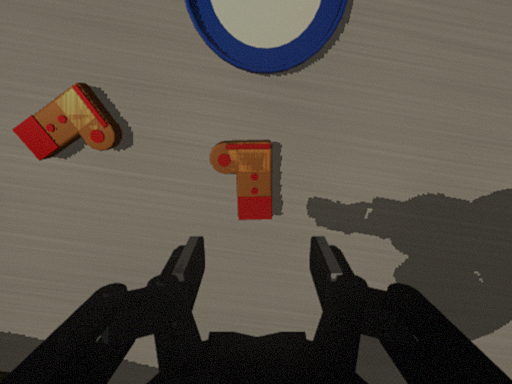

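The boot is unmoved (cuff (255,207)) and lies midway between the fingers, so they closed above it. I'll get the true fingertip depth from the wrist depth image.

```bash
python3 - <<'E'
from h import *
D=np.load('pics/w3.npz');s=dict(tool_pos=np.zeros(3),eef_rot=[0,0,0,1]);T=world('wrist',D['d'],s)
m=(D['d']>0)&(T[...,2]<60)&(np.abs(T[...,1])<75)&(T[...,0]<60)
P=T[m];print(P.min(0),P.max(0))
for c in ((245,200),(250,185),(270,195),(245,315),(270,325),(290,195)): print(c,T[c].round(1))
for lo in range(-70,71,10):
    q=P[(P[:,1]>=lo)&(P[:,1]<lo+10)]
    if len(q): print(lo,len(q),'zmax',q[:,2].max().round(1),'x',q[:,0].min().round(),q[:,0].max().round())
E
```

```text
[ -11.74410845  -68.05569774 -100.17481545] [23.02673671 65.97530561 -6.09171708]
(245, 200) [  9.5 -31.  -15.5]
(250, 185) [ 13.2 -35.9 -26.8]
(270, 195) [  3.1 -31.3 -28.6]
(245, 315) [ 11.9  29.  -19.6]
(270, 325) [ 12.7  28.7 -42.6]
(290, 195) [ -5.7 -31.1 -32.4]
-70 1808 zmax -53.0 x -7.0 15.0
-60 5702 zmax -49.0 x -12.0 16.0
-50 1461 zmax -13.6 x -6.0 16.0
-40 2531 zmax -6.1 x -10.0 20.0
-30 2351 zmax -57.0 x 10.0 23.0
-20 2178 zmax -74.0 x 10.0 23.0
-10 1751 zmax -73.7 x 10.0 22.0
0 1861 zmax -73.5 x 10.0 23.0
10 2210 zmax -73.7 x 10.0 23.0
20 3019 zmax -6.6 x -9.0 22.0
30 1620 zmax -10.2 x -2.0 20.0
40 1956 zmax -13.6 x -11.0 15.0
50 5669 zmax -50.3 x -12.0 16.0
60 1123 zmax -55.3 x -7.0 16.0
```

Measured in tool coordinates, the fingertips are at about z = -10 at 60 mm opening, not +13 or so. That explains the miss. I'll set the opening to 48 mm and then to 36 mm, and measure the tips directly with both cameras.

Request:
carry_out(deltas=[{"x":0,"y":-0.05,"z":0,"roll":0,"gripper":36},{"x":0,"y":0,"z":0,"roll":0,"gripper":36},{"x":0,"y":0,"z":0,"roll":0,"gripper":36}])

```text
t: 4.25
tool_pos: [397.8, -340.2, 115.8]
eef_rot: [0.997, 0.079, -0.0, -0.001]
wrist_force: [-0.4, -1.1, -0.1]
width: 35.9
grip_force: 0.0
```

```bash
python3 - <<'E'
from h import *
plan()
st=arm.state();p,d=snap('wrist','w4');T=world('wrist',d,dict(tool_pos=np.zeros(3),eef_rot=[0,0,0,1]))
m=(d>0)&(T[...,2]<20)&(np.abs(T[...,1])<40)&(np.abs(T[...,1])>12)&(T[...,0]<60)&(T[...,2]>-60)
z=T[m][:,2];print('wrist tips: z pct',np.percentile(z,[50,90,97,99.5]).round(1))
st=arm.state();p,d=snap('side','s4');W=world('side',d);c=np.array(st['tool_pos'])
k=near(W,c,35,30,c[2]+30);P=W[k];print(st['tool_pos'],'side: lowest gripper z',np.percentile(P[:,2],[0,1,3,10]).round(1) if len(P) else None,len(P))
v,u=np.where(k);print(u.min(),u.max(),v.min(),v.max())
cv2.imwrite('pics/s4c.png',cv2.resize(p[130:384,150:400,::-1],None,fx=2.3,fy=2.3))
E
```

```text
t 4.25 at [ 397.8 -340.2  115.8] psi 9.0 F [-0.4 -1.1 -0.1] w 35.9 | roll -0.0 x 0.000 y 0.000 z 0.000
wrist tips: z pct [-48.7 -18.6 -10.3  -5.1]
[ 397.87336716 -340.30949663  116.0346928 ] side: lowest gripper z [122.  122.2 122.4 123.9] 89
249 274 291 333
```

View pics/s4c.png

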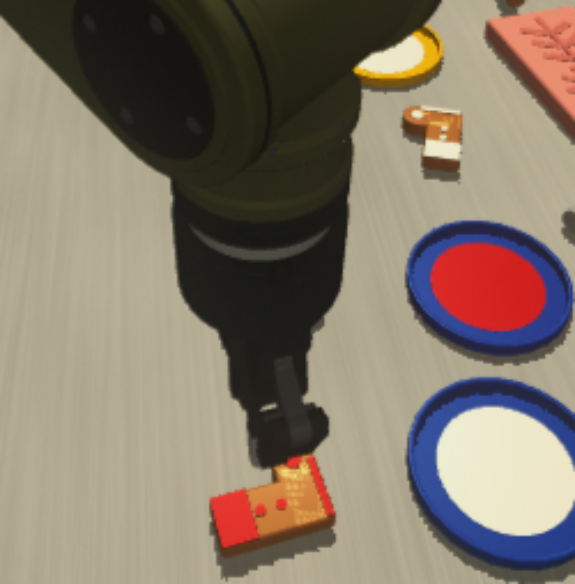

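Both cameras put the tips about 6 mm behind the reported TCP at 36 mm opening (side: tip z 122 at TCP z 116). The stated +22 doesn't hold, so I'll work from the measured offset: TCP z near 0 for the grasp, approached in steps while watching force.

Request:
carry_out(deltas=[{"x":0.02,"y":0,"z":0,"roll":0,"gripper":52},{"x":0,"y":0,"z":0,"roll":0,"gripper":52},{"x":0,"y":0,"z":0.9,"roll":0,"gripper":52},{"x":0,"y":0,"z":0.9,"roll":0,"gripper":52},{"x":0,"y":0,"z":0.9,"roll":0,"gripper":52},{"x":0,"y":0,"z":0.9,"roll":0,"gripper":52},{"x":0,"y":0,"z":0.5,"roll":0,"gripper":52},{"x":0,"y":0,"z":0.25,"roll":0,"gripper":52},{"x":0,"y":0,"z":0.2,"roll":0,"gripper":52},{"x":0,"y":0,"z":0,"roll":0,"gripper":52}])

```text
t: 5.6
tool_pos: [398.8, -340.7, 3.2]
eef_rot: [0.997, 0.079, 0.0, 0.0]
wrist_force: [-0.3, -0.4, 0.3]
width: 52.2
grip_force: 0.0
```

```bash
python3 - <<'E'
from h import *
plan()
st=arm.state();p,d=snap('side','s5');W=world('side',d);c=np.array(st['tool_pos'])
cv2.imwrite('pics/s5c.png',cv2.resize(p[284:384,200:330,::-1],None,fx=5,fy=5))
E
```

```text
t 5.6 at [ 398.8 -340.7    3.2] psi 9.0 F [-0.3 -0.4  0.3] w 52.2 | roll -0.0 x 0.000 y 0.000 z 0.000
```

View pics/s5c.png

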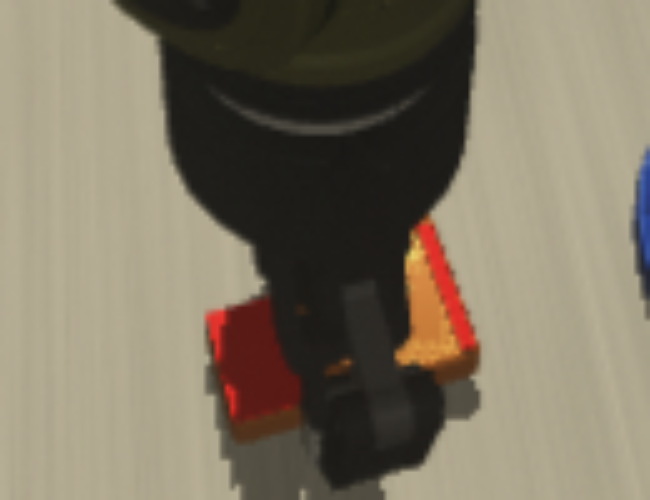

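The fingers straddle the shaft with a shadow gap below the tip near (370,480). I'll go 5 mm lower and close.

Request:
carry_out(deltas=[{"x":0,"y":0,"z":0.2,"roll":0,"gripper":52},{"x":0,"y":0,"z":0,"roll":0,"gripper":25},{"x":0,"y":0,"z":0,"roll":0,"gripper":25},{"x":0,"y":0,"z":0,"roll":0,"gripper":25},{"x":0,"y":0,"z":0,"roll":0,"gripper":25}])

```text
t: 6.28
tool_pos: [398.8, -340.7, -1.9]
eef_rot: [0.997, 0.079, 0.0, 0.0]
wrist_force: [-0.5, -0.5, 1.5]
width: 32.5
grip_force: 63.9
```

Gripped (32.5 mm, 64 N). Lifting and carrying it towards the yellow/red tray.

Request:
carry_out(deltas=[{"x":0,"y":0,"z":-1,"roll":0,"gripper":25},{"x":0,"y":0,"z":-1,"roll":0,"gripper":25},{"x":0,"y":0,"z":-1,"roll":0,"gripper":25},{"x":0,"y":0,"z":-1,"roll":0,"gripper":25},{"x":0.9,"y":-1,"z":0,"roll":0,"gripper":25},{"x":0.9,"y":-1,"z":0,"roll":0,"gripper":25},{"x":0.9,"y":-1,"z":0,"roll":0,"gripper":25},{"x":0.9,"y":-1,"z":0,"roll":0,"gripper":25},{"x":0.9,"y":-1,"z":0,"roll":0,"gripper":25},{"x":0.5,"y":-1,"z":0,"roll":0,"gripper":25},{"x":0.5,"y":-1,"z":0,"roll":0,"gripper":25},{"x":0.5,"y":-1,"z":0,"roll":0,"gripper":25}])

```text
t: 7.78
tool_pos: [515.2, -118.4, 97.4]
eef_rot: [0.997, 0.079, -0.0, -0.0]
wrist_force: [0.8, -0.6, 0.6]
width: 32.6
grip_force: 62.7
```

Request:
carry_out(deltas=[{"x":0.5,"y":-1,"z":0,"roll":0,"gripper":25},{"x":0.5,"y":-1,"z":0,"roll":0,"gripper":25},{"x":0.5,"y":-1,"z":0,"roll":0,"gripper":25},{"x":0.5,"y":-1,"z":0,"roll":0,"gripper":25},{"x":0.5,"y":-1,"z":0,"roll":0,"gripper":25},{"x":0.5,"y":-1,"z":0,"roll":0,"gripper":25},{"x":0.5,"y":-1,"z":0,"roll":0,"gripper":25},{"x":0.5,"y":-1,"z":0,"roll":0,"gripper":25},{"x":0,"y":-1,"z":0,"roll":0,"gripper":25},{"x":0,"y":-1,"z":0,"roll":0,"gripper":25},{"x":0,"y":-1,"z":0,"roll":0,"gripper":25},{"x":0,"y":0,"z":0,"roll":0,"gripper":25}])

```text
t: 9.28
tool_pos: [570.3, 169.0, 97.4]
eef_rot: [0.997, 0.08, -0.001, 0.0]
wrist_force: [-0.3, -0.3, -0.3]
width: 32.3
grip_force: 62.6
```

```bash
python3 - <<'E'
from h import *
s=arm.state();p,d=snap('wrist','w6');W=world('wrist',d,s)
tray(W,p,(580,308),1);tray(W,p,(599,174),1)
plan(572.3,294.6,None,9)
E
```

```text
tray 3015 [580.5 310.6] r 64.7 floor 4.7
tray 1797 [597.3 175.3] r 66.0 floor 4.7
t 9.32 at [570.6 168.1  97.4] psi 9.1 F [-0.7  0.5  0.1] w 32.5 | roll 0.0006 x 0.859 y -4.986 z 0.000
```

View pics/w6.png

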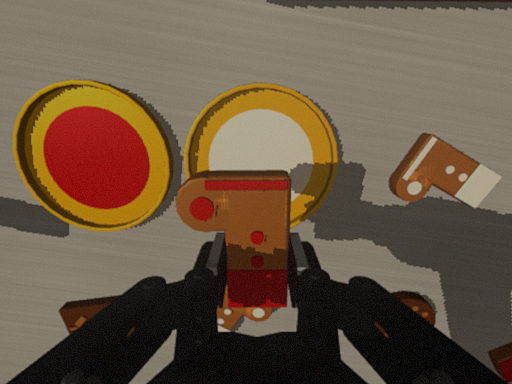

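The boot is held well and the yellow/red tray is clear at (95,155). Two views put its centre at about (580, 309.5), with the floor at about 4 mm. Placing.

Request:
carry_out(deltas=[{"x":0.17,"y":-1,"z":0,"roll":0,"gripper":25},{"x":0.17,"y":-1,"z":0,"roll":0,"gripper":25},{"x":0.17,"y":-1,"z":0,"roll":0,"gripper":25},{"x":0.17,"y":-1,"z":0,"roll":0,"gripper":25},{"x":0.18,"y":-1,"z":0,"roll":0,"gripper":25},{"x":0,"y":-0.05,"z":0.6,"roll":0,"gripper":25},{"x":0,"y":0,"z":0.9,"roll":0,"gripper":25},{"x":0,"y":0,"z":0.9,"roll":0,"gripper":25},{"x":0,"y":0,"z":0.7,"roll":0,"gripper":25},{"x":0,"y":0,"z":0.4,"roll":0,"gripper":25},{"x":0,"y":0,"z":0.2,"roll":0,"gripper":25},{"x":0,"y":0,"z":0.06,"roll":0,"gripper":25}])

```text
t: 10.82
tool_pos: [572.8, 296.0, 4.1]
eef_rot: [0.997, 0.079, 0.0, -0.0]
wrist_force: [-0.1, 0.4, 0.1]
width: 32.6
grip_force: 62.6
```

```bash
python3 - <<'E'
from h import *
plan(572.4,296.2,2.5)
E
```

```text
t 10.82 at [572.8 296.    4.1] psi 9.0 F [-0.1  0.4  0.1] w 32.6 | roll -0.0 x -0.016 y -0.010 z 0.065
```

Request:
carry_out(deltas=[{"x":0,"y":0,"z":0.05,"roll":0,"gripper":25},{"x":0,"y":0,"z":0,"roll":0,"gripper":46},{"x":0,"y":0,"z":0,"roll":0,"gripper":46},{"x":0,"y":0,"z":0,"roll":0,"gripper":46},{"x":0,"y":0,"z":-0.5,"roll":0,"gripper":46},{"x":0,"y":0,"z":-1,"roll":0,"gripper":46},{"x":0,"y":0,"z":-1,"roll":0,"gripper":52},{"x":0,"y":0,"z":-1,"roll":0,"gripper":52},{"x":0,"y":0,"z":-0.5,"roll":0.056,"gripper":52},{"x":0,"y":0,"z":0,"roll":0.056,"gripper":52},{"x":0,"y":0,"z":0,"roll":0.055,"gripper":52}])

```text
t: 12.2
tool_pos: [573.0, 296.1, 104.3]
eef_rot: [0.983, -0.185, 0.001, -0.001]
wrist_force: [-1.4, -0.2, 1.1]
width: 51.8
grip_force: 0.0
```

Request:
carry_out(deltas=[{"x":-0.53,"y":0.89,"z":0,"roll":0,"gripper":52},{"x":-0.53,"y":0.89,"z":0,"roll":0,"gripper":52},{"x":-0.53,"y":0.89,"z":0,"roll":0,"gripper":52},{"x":-0.53,"y":0.89,"z":0,"roll":0,"gripper":52},{"x":-0.53,"y":0.89,"z":0,"roll":0,"gripper":52},{"x":-0.53,"y":0.89,"z":0,"roll":0,"gripper":52},{"x":-0.53,"y":0.89,"z":0,"roll":0,"gripper":52},{"x":0,"y":0,"z":0,"roll":0,"gripper":52}])

```text
t: 13.2
tool_pos: [429.4, 183.4, 103.3]
eef_rot: [0.983, -0.183, 0.0, -0.0]
wrist_force: [0.1, -0.9, -0.3]
width: 52.0
grip_force: 0.0
```

```bash
python3 - <<'E'
from h import *
v,g,th,W,p=look('w7',(435,169),1)
plan(*g,-2,th-180)
m=near(W,(580.3,309.5),50,14,40);P=W[m]
print('RR placed: top z',np.median(P[:,2]).round(1));x,f=fitL(P[:,:2],0);print(x[:2].round(1),np.degrees(x[2]).round(1)%360,round(f,1))
E
```

```text
w7 4006 ztop 16.6 origin [437.2 172.1] th 158.0 cost 2.1 grip [432.4 186.9]
t 13.25 at [430.4 183.9 103.6] psi -21.1 F [-0.8  0.   0.6] w 51.9 | roll 0.0052 x 0.029 y -0.143 z 4.225
RR placed: top z 20.6
[577.4 305.1] 185.7 7.4
```

View pics/w7.png

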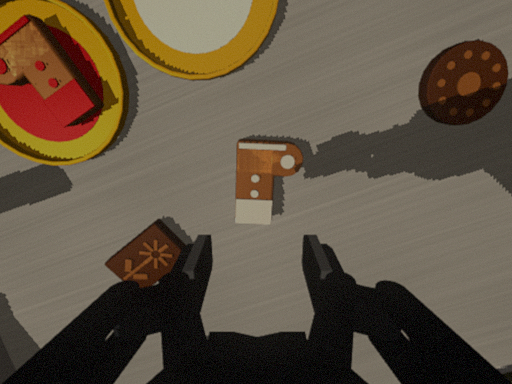

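The red toe-right boot lies flat in its tray (top 20.6 mm = floor + 16). The white toe-left boot is under the gripper (cuff (254,212), toe (290,160)). Grasping it.

Request:
carry_out(deltas=[{"x":0.03,"y":-0.12,"z":0.6,"roll":0.005,"gripper":52},{"x":0,"y":0,"z":0.9,"roll":0,"gripper":52},{"x":0,"y":0,"z":0.9,"roll":0,"gripper":52},{"x":0,"y":0,"z":0.9,"roll":0,"gripper":52},{"x":0,"y":0,"z":0.6,"roll":0,"gripper":52},{"x":0,"y":0,"z":0.32,"roll":0,"gripper":52},{"x":0,"y":0,"z":0,"roll":0,"gripper":52},{"x":0,"y":0,"z":0,"roll":0,"gripper":25},{"x":0,"y":0,"z":0,"roll":0,"gripper":25},{"x":0,"y":0,"z":0,"roll":0,"gripper":25},{"x":0,"y":0,"z":0,"roll":0,"gripper":25}])

```text
t: 14.62
tool_pos: [432.8, 186.7, -1.7]
eef_rot: [0.982, -0.19, 0.001, -0.001]
wrist_force: [0.4, 1.1, 6.4]
width: 32.6
grip_force: 59.6
```

```bash
python3 - <<'E'
from h import *
s=arm.state();o=np.array([437.2,172.1])-np.array(s['tool_pos'][:2]);print(o)
t=np.array([567.9,-323])-o;print(t);plan(*t,100)
E
```

```text
[  4.3861833  -14.58023713]
[ 563.5138167  -308.41976287]
t 14.62 at [432.8 186.7  -1.7] psi -21.9 F [0.4 1.1 6.4] w 32.6 | roll -0.0 x 12.248 y 16.417 z -4.069
```

Request:
carry_out(deltas=[{"x":0,"y":0,"z":-1,"roll":0,"gripper":25},{"x":0,"y":0,"z":-1,"roll":0,"gripper":25},{"x":0,"y":0,"z":-1,"roll":0,"gripper":25},{"x":0,"y":0,"z":-1,"roll":0,"gripper":25},{"x":0.72,"y":0.966,"z":0,"roll":0,"gripper":25},{"x":0.72,"y":0.966,"z":0,"roll":0,"gripper":25},{"x":0.72,"y":0.966,"z":0,"roll":0,"gripper":25},{"x":0.72,"y":0.966,"z":0,"roll":0,"gripper":25},{"x":0.72,"y":0.966,"z":0,"roll":0,"gripper":25},{"x":0.72,"y":0.966,"z":0,"roll":0,"gripper":25},{"x":0.72,"y":0.966,"z":0,"roll":0,"gripper":25},{"x":0.72,"y":0.966,"z":0,"roll":0,"gripper":25}])

```text
t: 16.12
tool_pos: [492.6, -47.5, 96.5]
eef_rot: [0.982, -0.19, -0.001, -0.0]
wrist_force: [0.3, 0.6, -0.8]
width: 32.8
grip_force: 59.3
```

Request:
carry_out(deltas=[{"x":0.72,"y":0.966,"z":0,"roll":0,"gripper":25},{"x":0.72,"y":0.966,"z":0,"roll":0,"gripper":25},{"x":0.72,"y":0.966,"z":0,"roll":0,"gripper":25},{"x":0.72,"y":0.966,"z":0,"roll":0,"gripper":25},{"x":0.72,"y":0.966,"z":0,"roll":0,"gripper":25},{"x":0.72,"y":0.966,"z":0,"roll":0,"gripper":25},{"x":0.72,"y":0.966,"z":0,"roll":0,"gripper":25},{"x":0.72,"y":0.966,"z":0,"roll":0,"gripper":25},{"x":0.72,"y":0.966,"z":0,"roll":0,"gripper":25},{"x":0,"y":0,"z":0,"roll":0,"gripper":25}])

```text
t: 17.38
tool_pos: [561.9, -310.2, 96.4]
eef_rot: [0.982, -0.191, -0.0, -0.0]
wrist_force: [-0.2, 0.4, -0.0]
width: 32.6
grip_force: 59.2
```

```bash
python3 - <<'E'
from h import *
s=arm.state();p,d=snap('wrist','w8');W=world('wrist',d,s)
tray(W,p,(568,-323),0);tray(W,p,(607,-171),0)
plan(563.5,-308.4,2.5)
E
```

```text
tray 1277 [ 569.7 -322.7] r 63.2 floor 4.7
tray 2468 [ 608.3 -169.4] r 63.3 floor 4.6
t 17.43 at [ 561.7 -309.    96.3] psi -22.0 F [-0.6  0.9 -0.8] w 32.7 | roll -0.0 x 0.060 y -0.049 z 3.750
```

Request:
carry_out(deltas=[{"x":0.07,"y":-0.05,"z":0.8,"roll":0,"gripper":25},{"x":0,"y":0,"z":0.9,"roll":0,"gripper":25},{"x":0,"y":0,"z":0.9,"roll":0,"gripper":25},{"x":0,"y":0,"z":0.7,"roll":0,"gripper":25},{"x":0,"y":0,"z":0.35,"roll":0,"gripper":25},{"x":0,"y":0,"z":0.1,"roll":0,"gripper":25},{"x":0,"y":0,"z":0,"roll":0,"gripper":25},{"x":0,"y":0,"z":0,"roll":0,"gripper":46},{"x":0,"y":0,"z":0,"roll":0,"gripper":46},{"x":0,"y":0,"z":0,"roll":0,"gripper":46},{"x":0,"y":0,"z":-0.5,"roll":0,"gripper":46},{"x":0,"y":0,"z":-1,"roll":0,"gripper":46}])

```text
t: 18.92
tool_pos: [563.6, -307.8, 40.8]
eef_rot: [0.982, -0.19, -0.001, -0.0]
wrist_force: [0.3, -0.1, -0.2]
width: 46.0
grip_force: 0.0
```

Request:
carry_out(deltas=[{"x":0,"y":0,"z":-1,"roll":0,"gripper":52},{"x":0,"y":0,"z":-1,"roll":0,"gripper":52},{"x":0,"y":0,"z":-0.5,"roll":0.047,"gripper":52},{"x":0,"y":0,"z":0,"roll":0.047,"gripper":52},{"x":0,"y":0,"z":0,"roll":0.047,"gripper":52},{"x":0,"y":0,"z":0,"roll":0,"gripper":52}])

```text
t: 19.68
tool_pos: [564.6, -308.4, 104.4]
eef_rot: [0.916, -0.401, 0.001, 0.0]
wrist_force: [-0.6, 0.8, 0.7]
width: 52.1
grip_force: 0.0
```

```bash
python3 - <<'E'
from h import *
plan(427.1,-154.3,100,132.6-180)
E
```

```text
t 19.68 at [ 564.6 -308.4  104.4] psi -47.2 F [-0.6  0.8  0.7] w 52.1 | roll 0.001 x -8.259 y -0.125 z 0.176
```

Request:
carry_out(deltas=[{"x":-0.92,"y":-0.014,"z":0,"roll":0,"gripper":52},{"x":-0.92,"y":-0.014,"z":0,"roll":0,"gripper":52},{"x":-0.92,"y":-0.014,"z":0,"roll":0,"gripper":52},{"x":-0.92,"y":-0.014,"z":0,"roll":0,"gripper":52},{"x":-0.92,"y":-0.014,"z":0,"roll":0,"gripper":52},{"x":-0.92,"y":-0.014,"z":0,"roll":0,"gripper":52},{"x":-0.92,"y":-0.014,"z":0,"roll":0,"gripper":52},{"x":-0.92,"y":-0.014,"z":0,"roll":0,"gripper":52},{"x":-0.92,"y":-0.014,"z":0,"roll":0,"gripper":52},{"x":0,"y":0,"z":0,"roll":0,"gripper":52}])

```text
t: 20.92
tool_pos: [425.8, -153.3, 103.6]
eef_rot: [0.917, -0.4, 0.0, 0.0]
wrist_force: [0.3, 0.0, 0.5]
width: 52.1
grip_force: 0.0
```

```bash
python3 - <<'E'
from h import *
v,g,th,W,p=look('w9',(425,-170),1)
plan(*g,-2,th-180)
E
```

```text
w9 3998 ztop 16.7 origin [ 426.9 -167.9] th 132.7 cost 2.09 grip [ 429.  -152.4]
t 20.98 at [ 426.5 -154.   103.9] psi -47.2 F [-0.  -0.1 -0.2] w 52.4 | roll 0.0005 x 0.022 y -0.114 z 4.236
```

View pics/w9.png

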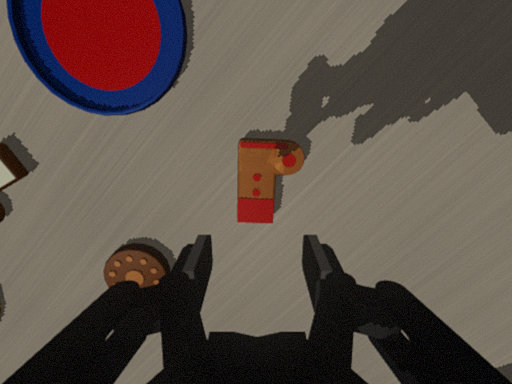

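The red toe-left boot sits at (256,180), cuff at the bottom, with the round biscuit well off at (137,273). Grasping it.

Request:
carry_out(deltas=[{"x":0.03,"y":-0.1,"z":0.6,"roll":0,"gripper":52},{"x":0,"y":0,"z":0.9,"roll":0,"gripper":52},{"x":0,"y":0,"z":0.9,"roll":0,"gripper":52},{"x":0,"y":0,"z":0.9,"roll":0,"gripper":52},{"x":0,"y":0,"z":0.6,"roll":0,"gripper":52},{"x":0,"y":0,"z":0.33,"roll":0,"gripper":52},{"x":0,"y":0,"z":0,"roll":0,"gripper":52},{"x":0,"y":0,"z":0,"roll":0,"gripper":25},{"x":0,"y":0,"z":0,"roll":0,"gripper":25},{"x":0,"y":0,"z":0,"roll":0,"gripper":25},{"x":0,"y":0,"z":0,"roll":0,"gripper":25}])

```text
t: 22.35
tool_pos: [429.7, -153.3, -1.2]
eef_rot: [0.916, -0.401, 0.001, 0.0]
wrist_force: [-0.3, -0.1, 5.6]
width: 32.7
grip_force: 59.4
```

```bash
python3 - <<'E'
from h import *
s=arm.state();o=np.array([426.9,-167.9])-np.array(s['tool_pos'][:2]);print(o)
t=np.array([607.3,-169.9])-o;print(t);plan(*t,100)
E
```

```text
[ -2.76134246 -14.5796902 ]
[ 610.06134246 -155.3203098 ]
t 22.35 at [ 429.7 -153.3   -1.2] psi -47.3 F [-0.3 -0.1  5.6] w 32.7 | roll -0.0 x 4.951 y -5.250 z -4.048
```

Request:
carry_out(deltas=[{"x":0,"y":0,"z":-1,"roll":0,"gripper":25},{"x":0,"y":0,"z":-1,"roll":0,"gripper":25},{"x":0,"y":0,"z":-1,"roll":0,"gripper":25},{"x":0,"y":0,"z":-1,"roll":0,"gripper":25},{"x":0.825,"y":-0.875,"z":0,"roll":0,"gripper":25},{"x":0.825,"y":-0.875,"z":0,"roll":0,"gripper":25},{"x":0.825,"y":-0.875,"z":0,"roll":0,"gripper":25},{"x":0.825,"y":-0.875,"z":0,"roll":0,"gripper":25},{"x":0.825,"y":-0.875,"z":0,"roll":0,"gripper":25},{"x":0.825,"y":-0.875,"z":0,"roll":0,"gripper":25},{"x":0,"y":0,"z":0,"roll":0,"gripper":25}])

```text
t: 23.72
tool_pos: [609.9, -154.6, 97.0]
eef_rot: [0.916, -0.401, -0.0, -0.0]
wrist_force: [0.1, -0.9, -1.0]
width: 32.8
grip_force: 59.1
```

```bash
python3 - <<'E'
from h import *
plan(610.1,-155.3,2.8)
E
```

```text
t 23.73 at [ 609.9 -154.6   97. ] psi -47.3 F [ 0.1 -0.9 -1. ] w 32.8 | roll -0.0 x 0.025 y 0.014 z 3.767
```

Request:
carry_out(deltas=[{"x":0.02,"y":0.02,"z":0.8,"roll":0,"gripper":25},{"x":0,"y":0,"z":0.9,"roll":0,"gripper":25},{"x":0,"y":0,"z":0.9,"roll":0,"gripper":25},{"x":0,"y":0,"z":0.7,"roll":0,"gripper":25},{"x":0,"y":0,"z":0.38,"roll":0,"gripper":25},{"x":0,"y":0,"z":0.1,"roll":0,"gripper":25},{"x":0,"y":0,"z":0,"roll":0,"gripper":25},{"x":0,"y":0,"z":0,"roll":0,"gripper":46},{"x":0,"y":0,"z":0,"roll":0,"gripper":46},{"x":0,"y":0,"z":0,"roll":0,"gripper":46},{"x":0,"y":0,"z":-0.5,"roll":0,"gripper":46},{"x":0,"y":0,"z":-1,"roll":0,"gripper":46}])

```text
t: 25.22
tool_pos: [608.1, -155.2, 40.5]
eef_rot: [0.916, -0.401, -0.001, 0.0]
wrist_force: [0.7, 0.8, -0.0]
width: 45.7
grip_force: 0.0
```

Request:
carry_out(deltas=[{"x":0,"y":0,"z":-1,"roll":-0.0585,"gripper":52},{"x":0,"y":0,"z":-1,"roll":-0.0585,"gripper":52},{"x":0,"y":0,"z":-0.5,"roll":-0.0585,"gripper":52},{"x":0,"y":0,"z":0,"roll":-0.0585,"gripper":52},{"x":0,"y":0,"z":0,"roll":-0.0585,"gripper":52},{"x":0,"y":0,"z":0,"roll":-0.0585,"gripper":52},{"x":0,"y":0,"z":0,"roll":-0.0585,"gripper":52},{"x":0,"y":0,"z":0,"roll":-0.0585,"gripper":52},{"x":0,"y":0,"z":0,"roll":-0.0585,"gripper":52},{"x":0,"y":0,"z":0,"roll":-0.0585,"gripper":52},{"x":0,"y":0,"z":0,"roll":-0.0585,"gripper":52},{"x":0,"y":0,"z":0,"roll":0,"gripper":52}])

```text
t: 26.72
tool_pos: [609.3, -155.6, 104.1]
eef_rot: [0.827, 0.562, 0.0, 0.0]
wrist_force: [-0.4, 0.4, -0.8]
width: 51.9
grip_force: 0.0
```

```bash
python3 - <<'E'
from h import *
plan(617,-4.2,100,68.5)
E
```

```text
t 26.73 at [ 609.3 -155.6  104.1] psi 68.4 F [-0.4  0.4 -0.8] w 51.9 | roll -0.0006 x 5.747 y -1.933 z 0.165
```

Request:
carry_out(deltas=[{"x":0.96,"y":-0.32,"z":0,"roll":0,"gripper":52},{"x":0.96,"y":-0.32,"z":0,"roll":0,"gripper":52},{"x":0.96,"y":-0.32,"z":0,"roll":0,"gripper":52},{"x":0.96,"y":-0.32,"z":0,"roll":0,"gripper":52},{"x":0.96,"y":-0.32,"z":0,"roll":0,"gripper":52},{"x":0.95,"y":-0.32,"z":0,"roll":0,"gripper":52},{"x":0,"y":0,"z":0,"roll":0,"gripper":52}])

```text
t: 27.6
tool_pos: [617.1, -2.9, 103.7]
eef_rot: [0.827, 0.563, 0.0, 0.0]
wrist_force: [-0.5, 1.0, 0.0]
width: 52.2
grip_force: 0.0
```

```bash
python3 - <<'E'
from h import *
v,g,th,W,p=look('w10',(609.5,9.5),0)
tray(W,p,(598,174.5),1)
plan(*g,-2,th-180)
E
```

```text
w10 3989 ztop 16.7 origin [610.7  12.4] th 248.9 cost 2.12 grip [618.3  -1.2]
tray 1559 [600.4 171.1] r 63.1 floor 4.7
t 27.65 at [617.1  -3.9 103.6] psi 68.5 F [-0.2 -0.1 -0.8] w 51.9 | roll -0.0023 x 0.115 y 0.005 z 4.225
```

View pics/w10.png

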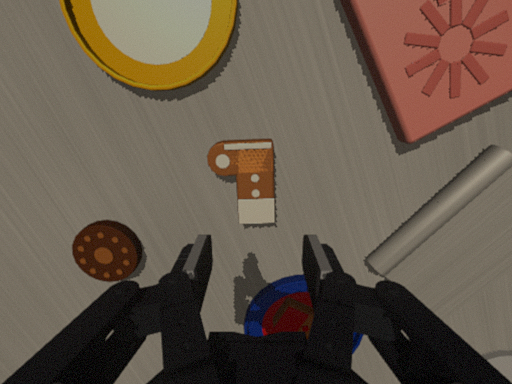

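The white toe-right boot is centred at (255,185) and its neighbours are clear of the fingers. Grasping it.

Request:
carry_out(deltas=[{"x":0.1,"y":0,"z":0.6,"roll":0,"gripper":52},{"x":0,"y":0,"z":0.9,"roll":0,"gripper":52},{"x":0,"y":0,"z":0.9,"roll":0,"gripper":52},{"x":0,"y":0,"z":0.9,"roll":0,"gripper":52},{"x":0,"y":0,"z":0.6,"roll":0,"gripper":52},{"x":0,"y":0,"z":0.33,"roll":0,"gripper":52},{"x":0,"y":0,"z":0,"roll":0,"gripper":52},{"x":0,"y":0,"z":0,"roll":0,"gripper":25},{"x":0,"y":0,"z":0,"roll":0,"gripper":25},{"x":0,"y":0,"z":0,"roll":0,"gripper":25},{"x":0,"y":0,"z":0,"roll":0,"gripper":25}])

```text
t: 29.02
tool_pos: [618.9, -1.9, -1.3]
eef_rot: [0.827, 0.563, 0.001, 0.001]
wrist_force: [0.3, -0.4, 5.3]
width: 32.6
grip_force: 59.4
```

```bash
python3 - <<'E'
from h import *
s=arm.state();o=np.array([610.7,12.4])-np.array(s['tool_pos'][:2]);print(o)
t=np.array([598.8,173.5])-o;print(t);plan(*t,100)
E
```

```text
[-8.23425627 14.28285214]
[607.03425627 159.21714786]
t 29.02 at [618.9  -1.9  -1.3] psi 68.5 F [ 0.3 -0.4  5.3] w 32.6 | roll -0.0 x 5.822 y -2.803 z -4.052
```

Request:
carry_out(deltas=[{"x":0,"y":0,"z":-1,"roll":0,"gripper":25},{"x":0,"y":0,"z":-1,"roll":0,"gripper":25},{"x":0,"y":0,"z":-1,"roll":0,"gripper":25},{"x":0,"y":0,"z":-1,"roll":0,"gripper":25},{"x":0.97,"y":-0.467,"z":0,"roll":0,"gripper":25},{"x":0.97,"y":-0.467,"z":0,"roll":0,"gripper":25},{"x":0.97,"y":-0.467,"z":0,"roll":0,"gripper":25},{"x":0.97,"y":-0.467,"z":0,"roll":0,"gripper":25},{"x":0.97,"y":-0.467,"z":0,"roll":0,"gripper":25},{"x":0.97,"y":-0.467,"z":0,"roll":0,"gripper":25},{"x":0,"y":0,"z":0,"roll":0,"gripper":25}])

```text
t: 30.4
tool_pos: [605.1, 160.5, 96.5]
eef_rot: [0.826, 0.564, -0.001, -0.0]
wrist_force: [0.8, 0.7, -0.7]
width: 32.8
grip_force: 58.9
```

```bash
python3 - <<'E'
from h import *
plan(607,159.2,2.8)
E
```

```text
t 30.4 at [605.1 160.5  96.5] psi 68.7 F [ 0.8  0.7 -0.7] w 32.8 | roll -0.0 x -0.022 y 0.090 z 3.748
```

Request:
carry_out(deltas=[{"x":-0.01,"y":0.05,"z":0.8,"roll":0,"gripper":25},{"x":0,"y":0,"z":0.9,"roll":0,"gripper":25},{"x":0,"y":0,"z":0.9,"roll":0,"gripper":25},{"x":0,"y":0,"z":0.7,"roll":0,"gripper":25},{"x":0,"y":0,"z":0.37,"roll":0,"gripper":25},{"x":0,"y":0,"z":0.1,"roll":0,"gripper":25},{"x":0,"y":0,"z":0,"roll":0,"gripper":25},{"x":0,"y":0,"z":0,"roll":0,"gripper":46},{"x":0,"y":0,"z":0,"roll":0,"gripper":46},{"x":0,"y":0,"z":0,"roll":0,"gripper":46},{"x":0,"y":0,"z":-0.5,"roll":0,"gripper":46},{"x":0,"y":0,"z":-1,"roll":0,"gripper":46}])

```text
t: 31.9
tool_pos: [606.2, 158.3, 40.5]
eef_rot: [0.827, 0.563, -0.001, -0.0]
wrist_force: [0.2, 0.1, 0.8]
width: 46.0
grip_force: 0.0
```

Request:
carry_out(deltas=[{"x":0,"y":0,"z":-1,"roll":0,"gripper":46},{"x":0,"y":0,"z":-1,"roll":0,"gripper":46},{"x":-1,"y":-1,"z":-1,"roll":0,"gripper":46},{"x":-1,"y":-1,"z":-1,"roll":0,"gripper":46},{"x":-1,"y":-1,"z":0,"roll":0,"gripper":46},{"x":-1,"y":-1,"z":0,"roll":0,"gripper":46},{"x":-1,"y":-1,"z":0,"roll":0,"gripper":46},{"x":-1,"y":-1,"z":0,"roll":0,"gripper":46},{"x":-1,"y":-1,"z":0,"roll":0,"gripper":46},{"x":0,"y":0,"z":0,"roll":0,"gripper":46}])

```text
t: 33.15
tool_pos: [379.1, 59.4, 141.2]
eef_rot: [0.827, 0.562, 0.001, 0.001]
wrist_force: [0.3, -0.0, -0.1]
width: 46.2
grip_force: 0.0
```

```bash
python3 - <<'E'
from h import *
plan()
p,d=snap('top','top1');W=world('top',d)
for k,c,l in (('RR',(580.3,309.5),0),('LW',(568,-323),1),('LR',(607.3,-170),1),('RW',(598.8,173.5),0)):
    m=near(W,c,56,14,40);P=W[m]
    if len(P)<100: print(k,len(P));continue
    A=np.c_[P[:,:2]-P[:,:2].mean(0),np.ones(len(P))];q=np.linalg.lstsq(A,P[:,2],rcond=None)[0]
    x,f=fitL(P[:,:2],l);print(k,len(P),'z',np.median(P[:,2]).round(1),'off',(x[:2]-c).round(1),'cost',round(f,1),'tilt',np.hypot(*q[:2]).round(3))
cv2.imwrite('pics/top1b.png',cv2.resize(p[:,:,::-1],(800,600)))
E
```

```text
t 33.15 at [379.1  59.4 141.2] psi 68.4 F [ 0.3 -0.  -0.1] w 46.2 | roll -0.0 x 0.000 y 0.000 z 0.000
RR 516 z 19.7 off [-0.  -2.5] cost 3.2 tilt 0.015
LW 503 z 20.1 off [0.4 0.9] cost 3.5 tilt 0.029
LR 498 z 20.1 off [-0.8 -0.1] cost 3.6 tilt 0.021
RW 506 z 20.0 off [ 2.8 -2.9] cost 3.3 tilt 0.026
```

View pics/top1b.png

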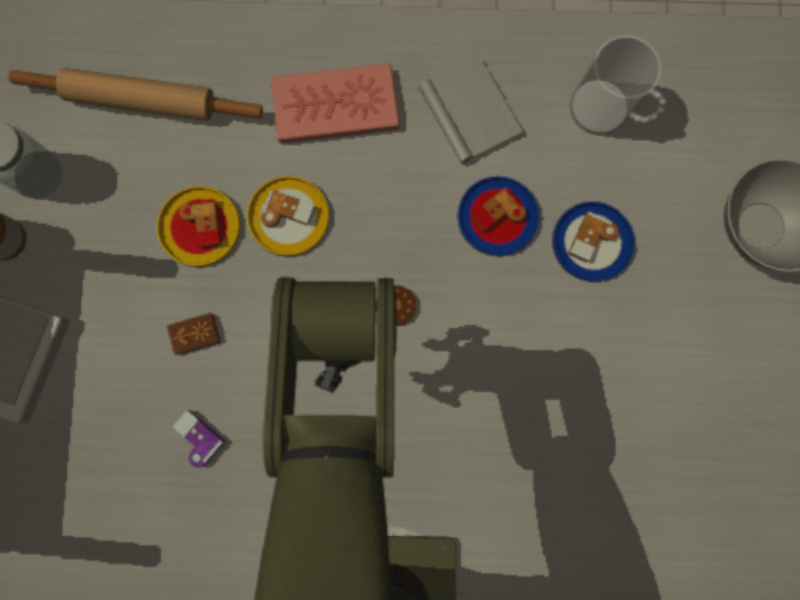

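All four boots lie flat and centred in the right trays: (204,222), (290,210), (498,208) and (594,237). The two plain biscuits haven't moved.

```bash
python3 -c "
from rig import arm;print(arm.finish_job())"
```

```text
the job is handed in; nothing more can be done
None
```

All four boots lie flat and iced face up in their matching trays, within about 4 mm of centre by the top camera, the two plain biscuits are where they were, and the job was handed in at about 33 s, though the hand-in returned no verdict.

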